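# Prop the shop calculator on its stand

### The job

Get the calculator out of the counter drawer and prop it on its sloping wooden stand: centred on the backrest, keys up, display end at the top, its lower edge resting against the lip. The bottle standing in front of the drawer is in the way, so first stand it upright in the gap between the bottle and the carton on the narrow raised ledge, centred on the depth of its plank; then open the drawer, take the calculator to the stand, and finally push the drawer fully shut. Do not knock over the bottle or disturb the bottle and carton on the ledge, the jar or the pen pot.

Things in the scene. Friction and masses are not known exactly. Their poses are not given: they have to be found in the camera images.
- till: Dark wooden drawer unit on the counter, 260 deep (x) x 220 wide (y) x 90 high mm, fixed. Origin: centre of its underside on the counter. Its front faces its own -x (towards the robot); one drawer slides out along its -x. The cabinet's top panel begins at its own x = -115 mm; the drawer's front panel is 15 mm thick, its outer face at x = -130 mm when shut.
- till_drawer0 (a joint): Drawer slide in m: 0 shut, grows as it is pulled out, stop at 0.18. It may start slightly ajar (up to 12 mm). Inside, the drawer is 178 mm wide and 215 mm long; its floor is 22 mm above the counter, its side walls end 68 mm and its front panel 79 mm above the counter. About 155 mm of travel lays the calculator fully bare of the cabinet top.
- till_drawer0_handle (a point): Middle of the drawer's steel bar handle: round bar 11 mm in diameter, 110 mm long along the unit's y, axis 35 mm in front of the drawer's face and 52 mm above the counter (38 mm below the unit's top). Moves with the drawer. Held by two thin stems 47 mm either side of the middle; open above and below.
- bottle: Loose white round plastic bottle with white cap, standing on the counter in front of the drawer. Body 44 mm in diameter and straight up to 70 mm, then a shoulder and a 31 mm cap; 100 mm high in all, about 140 g. Origin: centre of its underside; z up its axis.
- ledge: Wooden display ledge, fixed on the counter: a plank 60 mm deep (x) and 240 mm long (y), 14 mm thick, on two end legs; the plank's top is 100 mm above the counter. It may stand on either side of the drawer unit. Origin: on the counter under the middle of the plank; x across the plank, y along it.
- ledge_bottle: Bystander on the ledge: same bottle as bottle (44 mm in diameter, 100 mm high), standing on the plank towards the ledge's +y end. Origin: centre of its underside.
- ledge_carton: Bystander on the ledge: small carton 36 (x) x 44 (y) x 95 mm high, standing on the plank towards the ledge's -y end. Origin: centre of its underside.
- calculator: Loose grey pocket calculator lying keys up in the drawer, 104 long (x) x 60 wide (y) x 14 mm thick, about 110 g. Origin: centre of its underside; +x points to the display end, z out of the keys. In the drawer its display end points more or less to the back.
- calculator_display (a point): Middle of the calculator's display window, on its top face, 34 mm from its middle towards the display end.
- stand: Small light-wood stand, fixed on the counter on the other side of the drawer unit from the ledge; foot 120 x 70 x 12 mm. Origin: centre of its underside; the slope faces its own -x and rises towards its +x.
- rest: The stand's sloping backrest, 100 mm long, only 44 mm wide (narrower than the calculator), 35 degrees from level. Origin: where its face meets the lip at its lower end, mid-width, 45 mm above the counter. x runs up the slope, y across, z out of the face. The lip is 8 mm thick and stands 12 mm out of the face. A seated calculator has its origin at x = 52 mm, y = 0, z = 0 here, axes alike.
- jar: Bystander: white jar with clear lid, 72 mm in diameter, 84 mm high, standing on top of the drawer unit. Origin: centre of its underside.
- pen_pot: Bystander: square wooden pen pot, 52 x 52 x 62 mm, with pens up to 135 mm high, standing on the counter beside the stand. Origin: centre of its underside.
There are look-alikes about, which are no part of the job. Leave any pink look-alike of the bottle alone.

How it is judged:
By the outcome, as a careful person would: the job done as asked, in the order asked, and still so for the second after the job is handed in, with the robot touching nothing.
It also fails if it takes over 72 s, if anything falls off the work surface, if the arm or the gripper's body presses on something with over 40 N, if the wrist force passes 120 N, or if a joint passes its speed limit or range.

### The arm

A 6-joint arm with a two-finger parallel gripper is mounted at the origin on the work surface. World frame = base frame: x ahead of the robot, y to its left, z up, the work surface at z = 0. Lengths are in m, angles in rad, forces in N, time in s.
With the tool pointing down it reaches from about 0.275 to 0.825 m from the base axis. Payload 5.2 kg.
Tool frame: the origin (TCP) lies on the centre line of the jaws, within the pads' length; the fingertips stand 25 mm ahead of it and the grasp point (between the pads) lies 6 mm ahead of it; z points along the fingers, y is the line along which they close (so a half turn about z gives the same grasp; the last joint's range is limited). The gripper opens to 93 mm and grips with 3 to 60 N. Pads are 15 mm wide; open, the fingers measure 128 mm over their backs; the gripper's body (75 mm by 188 mm) begins 65 mm behind the grasp point.
Start: joints at [-1.355, 0.259, 1.535, -0, 1.348, -0.203], TCP at [0.224, -0.502, 0.244] pointing down, gripper open.
Joint ranges: [-3.14, 3.14], [-0.91, 2.08], [0.19, 2.58], [-1.22, 4.36], [0.22, 2.71], [-3.12, 3.12]. Speed limits (rad/s): [2.57, 2.57, 3.14, 3.14, 3.14, 3.14].

### API

Orientations are given as a unit quaternion [x, y, z, w].
In Python, from rig import manip, cams, models gives the robot as it stands. The module is installed in compiled form; this text tells all that it offers.
- The arm moves only by the tool send_rows, never from a script. Its argument "plan" is text: rows parted by semicolons, each of 5 numbers parted by spaces: the shift along the world's x, y, z in mm, then the turn about the world's z in rad, then the opening, from 0 (shut) to 1 (fully open). In form: x y z spin hand; .... A call has 1 to 8 rows; each row is the pose to reach, as a shift and turn from the pose commanded when the call began; what a row does not reach only later rows make up. A row lasts 1/8 s, in which the tool goes at most 62.5 mm and 10.7 degrees, less where a joint would pass 70% of its speed; a pose out of reach is approached as far as the arm can. A call with a gripper value outside its range is refused whole. The fingers move at their own pace and stop on an object; the grip force is fixed at half the most. Time passes only in rows, so rows that repeat a pose let the fingers close. It gives the time, the measured TCP pose, the force, the opening and the grip force at its end, in the units of the state.
- manip.read_state(): the state, without advancing time (a new reading comes with each control period).
- cams.camera(name): name is "scene" or "top"; returns the picture (400x640x3 uint8, red, green, blue); there is no depth.
- cams.camera_model(name): a dict with "camera_matrix" (3x3 intrinsics, pixels), "D" ([k1, k2, p1, p2, k3] as OpenCV has them; the pictures are not rectified), "R" (3x3) and "t" (3): a world point X has camera coordinates R X + t. Camera axes: x right, y down, z forward; pixel columns grow to the right and rows downward; lengths in m; the calibration is good to about 2 mm. A picture is of the moment at which its call begins. camera_model takes no time and is no camera call.
- manip.job_done(): hands the job in; it is judged then, once.
Trained networks look in the newest picture that a camera, given by its name, has taken for a name from the list of things; names that differ only in an ending like _2 or _b are one class to them, and where a whole thing is asked for, a point or a joint stands for the part that bears it (a point fixed in the world has none). Each returns a list of dicts, best first, with "confidence" (0 to 1); they miss things now and then, are a little off and sometimes report something else, mostly with a low value. They report only what shows in the picture. A call takes as long as a camera call. They do not tell look-alikes from the thing itself.
- models.cut_out(query, camera): "pixels" (400x640 bool, what is visible of it) and "extent" ([left, top, width, height] as shares, 0 to 1, of the picture: columns of its width, rows of its height, round what is visible of it).
- models.tip_of(query, camera): "position" ([column, row] as shares, 0 to 1, of the picture: columns of its width, rows of its height: a listed point, or the origin of a listed thing).
The state is a dict: "clock": time; "q": joint angles; "joint_velocities": joint speeds; "joint_torque": joint torques, N m; "ee_pos": TCP position; "orientation": TCP orientation; "force": force on the tool from outside, world axes, zero at the start; "torque": the same for the moment, N m; "width": finger opening in m; "finger_force": force on a finger pad.
Only numpy, scipy, OpenCV 4.12 (cv2) and the standard library are available. Lean on these libraries where they do the work, as an engineer would, in place of code of your own. Each camera call takes 0.05 s, during which the arm holds its last target. There are 200 camera calls.

## Working session

There is one attempt and no reset: what is moved stays moved. The work goes in short steps, Python scripts to look and compute and a tool call to move; the robot and the scene stay as the last step left them, time stands still between calls to the robot, and variables do not carry over. Pictures are saved under pics/ and viewed, at most 10 in all, crops included, and the job is handed in when it is done.

Besides the shell and the picture viewer there is one more tool, called after "Request:" as name(argument=value, ...) on one line, values as JSON. send_rows: Moves the arm, as the interface text tells. Its arguments: {"type":"object","properties":{"plan":{"type":"string"}},"required":["plan"]}

```bash
mkdir -p pics; cat > h.py <<'E'
import numpy as np, cv2
from rig import manip, cams, models
def cm(n):
    m=cams.camera_model(n); return [np.array(m[k],float) for k in("camera_matrix","D","R","t")]
def ray(n,px):
    K,D,R,t=cm(n); u=cv2.undistortPoints(np.array([[px]],float),K,D)[0,0]
    return -R.T@t, R.T@np.array([u[0],u[1],1.])
def onz(n,px,z):
    c,d=ray(n,px); return c+d*(z-c[2])/d[2]
def proj(n,X):
    K,D,R,t=cm(n); return cv2.projectPoints(np.array(X,float).reshape(-1,3),cv2.Rodrigues(R)[0],t,K,D)[0][:,0]
def tri(ps):
    A=np.zeros((3,3));b=np.zeros(3)
    for n,px in ps:
        c,d=ray(n,px); d=d/np.linalg.norm(d); P=np.eye(3)-np.outer(d,d); A+=P;b+=P@c
    return np.linalg.solve(A,b)
def shot(n,f=None):
    im=cams.camera(n)
    if f: cv2.imwrite('pics/'+f,im[:,:,::-1])
    return im
def tip(q,n): return [(round(r['confidence'],2),np.round(np.array(r['position'])*[640,400],1)) for r in models.tip_of(q,n)]
E
python3 - <<'E'
from h import *
np.set_printoptions(precision=3,suppress=True)
for n in("scene","top"):
    shot(n,n+'0.png'); K,D,R,t=cm(n); print(n,-R.T@t,R[2],K[0,0])
    for q in "till till_drawer0_handle bottle ledge ledge_bottle ledge_carton calculator calculator_display stand rest jar pen_pot".split(): print(q,tip(q,n)[:4])
E
```

```text
scene [1.229 0.746 0.827] [-0.521 -0.601 -0.606] 364.48246884057977
till [(0.91, array([268., 242.]))]
till_drawer0_handle [(0.7, array([312.7, 211.9]))]
bottle [(0.73, array([328.2, 218.9])), (0.7, array([376.3, 232.9])), (0.69, array([313.2, 209.3])), (0.68, array([346.4, 249.5]))]
ledge [(0.77, array([267.1, 165.6])), (0.23, array([266.3, 241.7]))]
ledge_bottle [(0.69, array([280.5, 150.2]))]
ledge_carton [(0.77, array([259.2, 141.8])), (0.24, array([310.8, 210.1]))]
calculator []
calculator_display []
stand [(0.59, array([395.5, 268.4]))]
rest []
jar [(0.75, array([262.5, 217.8]))]
pen_pot [(0.68, array([424.6, 301. ]))]
top [0.426 0.025 1.208] [ 0.145  0.01  -0.989] 391.9063005157184
till [(0.79, array([334.4, 141.4]))]
till_drawer0_handle [(0.87, array([332.2, 196.8]))]
bottle [(0.71, array([317.8, 217.3])), (0.53, array([273.6, 198.5])), (0.51, array([272.6, 246. ]))]
ledge [(0.58, array([459.5, 241.4]))]
ledge_bottle [(0.7, array([441. , 235.9]))]
ledge_carton [(0.91, array([500.1, 240.4]))]
calculator []
calculator_display []
stand [(0.95, array([220.1, 219.5]))]
rest [(0.9, array([218.2, 232.7]))]
jar [(0.96, array([344. , 145.4]))]
pen_pot [(0.88, array([176.5, 208.4]))]
```

View pics/scene0.png

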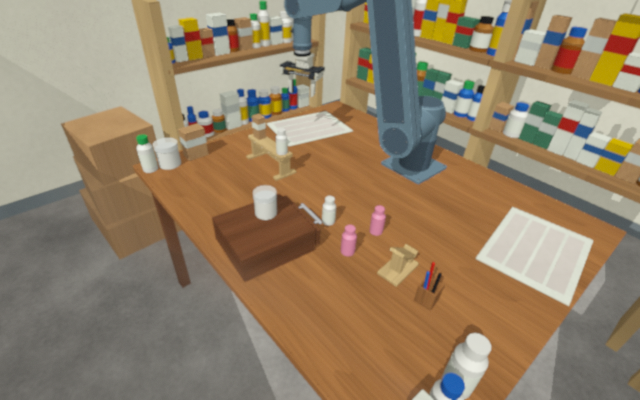

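View pics/top0.png

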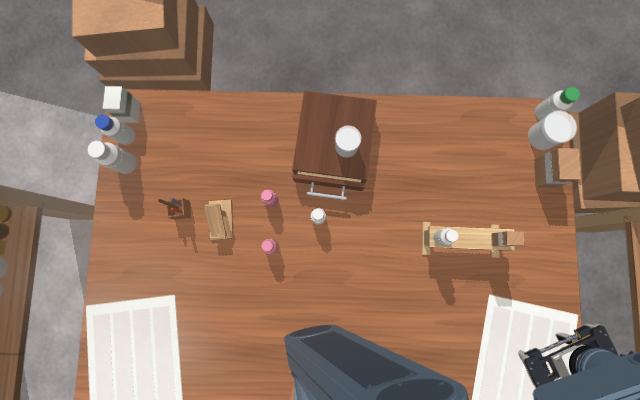

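The top picture shows three bottle-shaped candidates on the counter: white at (318,216), pink at (269,198) and pink at (269,246). There is also the white one on the ledge at (448,236). I choose the white one at (318,216), in front of the handle (327,194). It is at (329,211) in the scene view. Next I check it in a crop and measure.

```bash
cat > m.py <<'E'
from h import *
np.set_printoptions(precision=4,suppress=True)
a=shot("top"); c=a[85:265,200:530]; cv2.imwrite('pics/crop.png',cv2.resize(c,(792,432),interpolation=cv2.INTER_CUBIC)[:,:,::-1])
zs=dict(till=0,till_drawer0_handle=.052,bottle=0,ledge=0,ledge_bottle=.1,ledge_carton=.1,stand=0,rest=.045,jar=.09,pen_pot=0)
for q,z in zs.items():
    o=[]
    for n in("scene","top"):
        if n=="scene": pass
        o.append([onz(n,p,z)[:2] for c_,p in tip(q,n)])
        if n=="scene" and q=="till": pass
    print(q,z,o)
E
python3 - <<'E'
from h import *
cams.camera("scene")
exec(open('m.py').read())
for q in("bottle","ledge_bottle","ledge_carton","till","ledge","stand"):
  for n in("scene","top"):
    for r in models.cut_out(q,n)[:4]:
        m=r['pixels'].astype(np.uint8); ys,xs=np.nonzero(m)
        im=cams.camera(n)[m>0].mean(0)
        print(q,n,round(r['confidence'],2),xs.min(),xs.max(),ys.min(),ys.max(),xs.mean().round(1),ys.mean().round(1),im.round(),
          np.array(cv2.minAreaRect(cv2.findNonZero(m))[0]).round(1), cv2.boxPoints(cv2.minAreaRect(cv2.findNonZero(m))).round(1).tolist() if q in("till","ledge","stand") else '')
E
```

```text
till 0 [[array([ 0.7641, -0.0007])], [array([ 0.7728, -0.0023]), array([0.4802, 0.3563]), array([0.5501, 0.479 ])]]
till_drawer0_handle 0.052 [[array([0.6   , 0.0181])], [array([0.602 , 0.0188])]]
bottle 0 [[array([0.5968, 0.2028]), array([0.537 , 0.0317]), array([0.4424, 0.1772])], [array([0.5411, 0.0438]), array([0.5911, 0.1978])]]
ledge 0 [[array([ 0.4967, -0.3774])], [array([ 0.4806, -0.3927])]]
ledge_bottle 0.1 [[array([ 0.4703, -0.3286]), array([ 0.5047, -0.44  ])], [array([ 0.485 , -0.3068])]]
ledge_carton 0.1 [[], [array([ 0.481 , -0.4704])]]
stand 0 [[array([0.5209, 0.3451])], [array([0.5245, 0.352 ])]]
rest 0.045 [[array([0.4552, 0.3242])], [array([0.4801, 0.3411])]]
jar 0.09 [[array([ 0.7533, -0.0218])], [array([0.5167, 0.3233])]]
pen_pot 0 [[array([0.5669, 0.4692])], [array([0.5484, 0.4851]), array([ 0.4959, -0.5088]), array([0.5444, 0.0362])]]
bottle scene 0.79 321 335 196 225 328.3 211.2 [196. 194. 181.] [328.  210.5] 
bottle scene 0.63 341 355 225 256 348.2 241.2 [204. 131. 152.] [348.  240.5] 
bottle scene 0.59 370 385 206 235 377.4 221.0 [201. 129. 148.] [377.6 220.5
[... 1345 characters left out ...]
51562], [283.5, 186.6999969482422]]
ledge top 0.84 422 514 222 257 463.0 238.7 [203. 170. 128.] [467.9 239.8] [[420.6000061035156, 253.89999389648438], [422.1000061035156, 221.6999969482422], [515.0999755859375, 225.8000030517578], [513.5999755859375, 258.0]]
stand scene 0.56 377 418 245 285 399.1 264.6 [184. 158. 109.] [399.5 264.3] [[375.3999938964844, 275.0], [395.29998779296875, 238.3000030517578], [423.6000061035156, 253.6999969482422], [403.70001220703125, 290.3999938964844]]
stand top 0.77 204 232 199 240 219.3 219.1 [175. 140. 104.] [218.6 219.4] [[203.5, 200.0], [230.89999389648438, 198.10000610351562], [233.60000610351562, 238.8000030517578], [206.1999969482422, 240.6999969482422]]
```

View pics/crop.png

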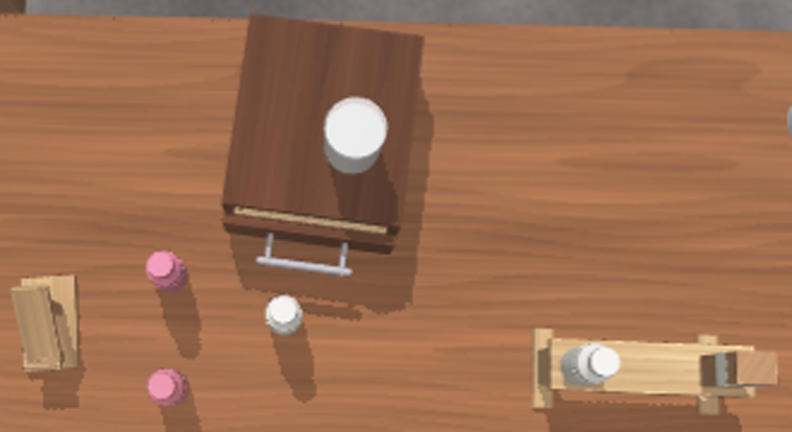

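The crop confirms it: the white bottle is at crop (284,314), with two pink ones left of it. The drawer is slightly ajar. The ledge is on the right, with the gap between bottle and carton, and the stand is at the left edge. Now I fit poses by matching silhouettes.

```bash
cat > fit.py <<'E'
from h import *
from scipy.optimize import minimize
np.set_printoptions(precision=4,suppress=True)
S=4
def cyl(parts):
    a=np.linspace(0,2*np.pi,40,endpoint=False); return [np.array([[r*np.cos(t),r*np.sin(t),z] for r,z in parts for t in a])]
def box(x0,x1,y0,y1,z0,z1): return np.array([[x,y,z] for x in(x0,x1) for y in(y0,y1) for z in(z0,z1)])
def soft(n,parts,p,base,win):
    c,s=np.cos(p[2]),np.sin(p[2]); R=np.array([[c,-s,0],[s,c,0],[0,0,1]])
    x0,y0,w,h=win; im=np.zeros((h*S,w*S),np.uint8)
    for P in parts:
        q=(proj(n,P@R.T+[p[0],p[1],base])-[x0-.5,y0-.5])*S-.5
        cv2.fillConvexPoly(im,cv2.convexHull((q*16).astype(np.int32)),255,cv2.LINE_AA,4)
    return cv2.resize(im,(w,h),interpolation=cv2.INTER_AREA)/255.
def fit(masks,parts,p0,base,yaw=True):
    wins={n:(max(0,np.nonzero(m)[1].min()-20),max(0,np.nonzero(m)[0].min()-20),np.ptp(np.nonzero(m)[1])+40,np.ptp(np.nonzero(m)[0])+40) for n,m in masks.items()}
    def cost(v):
        p=[p0[0]+v[0]/100,p0[1]+v[1]/100,p0[2]+(v[2]/10 if yaw else 0)]; t=0
        for n,m in masks.items():
            x,y,w,h=wins[n]; b=cv2.GaussianBlur(m[y:y+h,x:x+w].astype(float),(0,0),.8); a=cv2.GaussianBlur(soft(n,parts,p,base,wins[n])[:b.shape[0],:b.shape[1]],(0,0),.8)
            t+=((a-b)**2).sum()/m.sum()
        return t
    k=3 if yaw else 2; s=np.vstack([np.zeros(k),np.eye(k)*1.5])
    r=minimize(cost,np.zeros(k),method='Nelder-Mead',options=dict(initial_simplex=s,xatol=.005,fatol=1e-6,maxiter=300))
    v=r.x; return np.array([p0[0]+v[0]/100,p0[1]+v[1]/100,p0[2]+(v[2]/10 if yaw else 0)]),r.fun
def mask(q,n,near):
    best=[r['pixels'] for r in models.cut_out(q,n)]
    best=[m for m in best if m.any()]
    d=[np.hypot(*(np.array(np.nonzero(m)).mean(1)[::-1]-near)) for m in best]
    return best[int(np.argmin(d))] if d and min(d)<12 else None
BOT=cyl([(.022,0),(.022,.07),(.0155,.082),(.0155,.1)])
a=np.deg2rad(35)
def rest_pts():
    P=np.array([[x,y,z] for x in(0,.1) for y in(-.022,.022) for z in(0,-.006)])
    return P
E
cat > f1.py <<'E'
from fit import *
for n in("scene","top"): cams.camera(n)
def go(name,q,near,parts,p0,base,yaw=True,joint=True):
    M={n:mask(q,n,np.array(near[n])) for n in near}; M={n:m for n,m in M.items() if m is not None}
    for n in M: 
        if len(M)>1: print('  ',name,n,*fit({n:M[n]},parts,p0,base,yaw))
    print(name,list(M),*fit(M,parts,p0,base,yaw))
go('bottle','bottle',dict(scene=(328,211),top=(318.4,215.7)),BOT,[.537,.04,0],0,False)
go('ledge_bottle','ledge_bottle',dict(scene=(281.3,141.4),top=(445.6,236.4)),BOT,[.475,-.31,0],.1,False)
go('carton','ledge_carton',dict(scene=(258.5,127),top=(508,238)),[box(-.018,.018,-.022,.022,0,.095)],[.48,-.47,0],.1,True)
go('pink1','bottle',dict(scene=(348,241),top=(269.5,197.8)),BOT,[.595,.2,0],0,False)
go('pink2','bottle',dict(scene=(377,221),top=(269.8,245.6)),BOT,[.445,.18,0],0,False)
go('jar','jar',dict(scene=(265,202),top=(347,141)),cyl([(.036,0),(.036,.084)]),[.75,-.02,0],.09,False)
go('penpot','pen_pot',dict(scene=(428,295),top=(176,208)),[box(-.026,.026,-.026,.026,0,.062)],[.557,.475,0],0,True)
till=np.array([[303.8,91.3],[376.7,100.4],[292.5,171.3]])
print('till top c',[onz('top',p,.09)[:2] for p in till])
pl=np.array([(429.2,226.7),(429.2,247.9),(514.6,229.6),(514.6,250.8)])
print('plank',[onz('top',p,.1)[:2] for p in pl])
print('handle ends',[onz('top',(200+x/2.4,85+y/2.4),.0575)[:2] for x,y in((257,261),(351,271))])
im=cams.camera('scene')
c=np.hstack([cv2.resize(im[235:295,370:450],(400,300),interpolation=cv2.INTER_CUBIC),cv2.resize(im[110:185,240:340],(400,300),interpolation=cv2.INTER_CUBIC)])
t=cams.camera('top')
d=np.hstack([cv2.resize(t[190:250,160:240],(400,300),interpolation=cv2.INTER_CUBIC),cv2.resize(t[160:235,285:385],(400,300),interpolation=cv2.INTER_CUBIC)])
cv2.imwrite('pics/c2.png',np.vstack([c,d])[:,:,::-1])
E
python3 f1.py
```

```text
bottle scene [0.5438 0.0422 0.    ] 0.026297455471474832
   bottle top [0.5457 0.0451 0.    ] 0.004791046958720849
bottle ['scene', 'top'] [0.5456 0.0447 0.    ] 0.039262060873211616
   ledge_bottle scene [ 0.4866 -0.3056  0.    ] 0.023790719382258373
   ledge_bottle top [ 0.4864 -0.3018  0.    ] 0.01336624552068414
ledge_bottle ['scene', 'top'] [ 0.4871 -0.3029  0.    ] 0.04844683979199588
   carton scene [ 0.4841 -0.4715  0.0443] 0.013148121985230566
   carton top [ 0.4843 -0.4649  0.0241] 0.00903786187260234
carton ['scene', 'top'] [ 0.485  -0.4666  0.0124] 0.04757501573119378
   pink1 scene [0.5977 0.1938 0.    ] 0.11194534087924544
   pink1 top [0.595  0.1945 0.    ] 0.017382519181706087
pink1 ['scene', 'top'] [0.5959 0.1939 0.    ] 0.1427682372598067
   pink2 scene [0.4508 0.1838 0.    ] 0.014977858369791857
   pink2 top [0.4519 0.1857 0.    ] 0.013888493527662572
pink2 ['scene', 'top'] [0.4519 0.1851 0.    ] 0.033391848496388946
   jar scene [ 0.7467 -0.0361  0.    ] 0.030622936745904637
   jar top [ 0.7494 -0.0319  0.    ] 0.04562346352793003
jar ['scene', 'top'] [ 0.7487 -0.0325  0.    ] 0.08763835397294603
   penpot scene [0.552  0.4676 0.1375] 0.08097513390387204
   penpot top [0.5576 0.4722 0.1722] 0.031071429577854703
penpot ['scene', 'top'] [0.5567 0.4703 0.153 ] 0.15145166982341626
till top c [array([0.9141, 0.0978]), array([ 0.8903, -0.1213]), array([0.6677, 0.1229])]
plank [array([ 0.515 , -0.2698]), array([ 0.4555, -0.269 ]), array([ 0.5126, -0.511 ]), array([ 0.4531, -0.5083])]
handle ends [array([0.6077, 0.0799]), array([ 0.5979, -0.0366])]
```

View pics/c2.png

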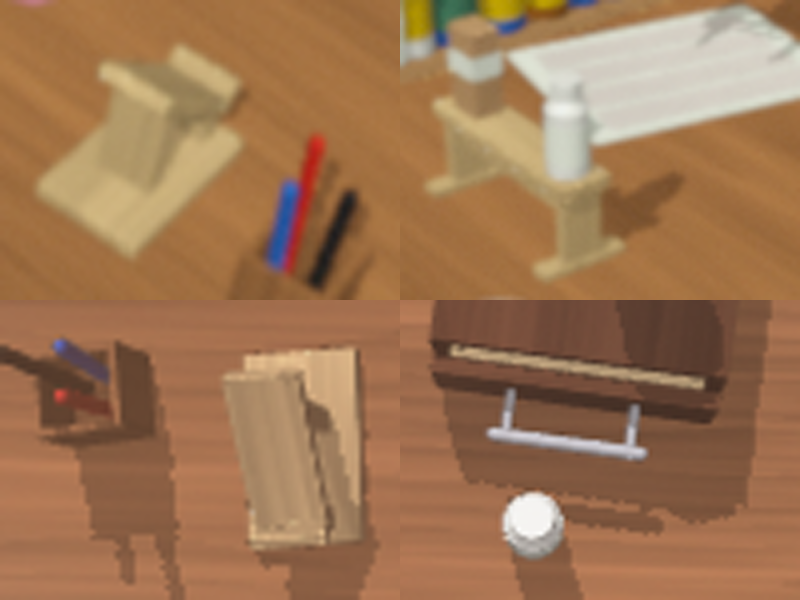

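The stand faces the robot: its high end is at +x and the lip at -x (top-view lip around (218,239)). The bottle on the ledge and the carton leave a clear gap, and the drawer is about 5 mm ajar. Next I compute the stand pose and the first reach.

```bash
python3 - <<'E'
from h import *
np.set_printoptions(precision=4,suppress=True)
T=lambda x,y:(160+x/5,190+(y-300)/5)
SC=lambda x,y:(370+x/5,235+y/5)
print('foot',[onz('top',T(*p),.012)[:2] for p in((355,349),(362,541),(243,352))])
print('foot sc',[onz('scene',SC(*p),.012)[:2] for p in((38,187),(133,255),(243,145))])
print('rest top',[onz('top',T(*p),.1024)[:2] for p in((223,375),(302,370))])
print('rest top sc',[onz('scene',SC(*p),.1024)[:2] for p in((101,69),(185,100))])
print('lip top outer',[onz('top',T(*p),.05)[:2] for p in((250,543),(328,543))])
s=manip.read_state(); print(s['clock'],s['ee_pos'],s['orientation'],s['width'])
from scipy.spatial.transform import Rotation as Ro
print(Ro.from_quat(s['orientation']).as_matrix())
E
```

```text
foot [array([0.5903, 0.3166]), array([0.4724, 0.3054]), array([0.5868, 0.3859])]
foot sc [array([0.5952, 0.3212]), array([0.5913, 0.3902]), array([0.4717, 0.3775])]
rest top [array([0.5611, 0.3692]), array([0.5651, 0.3242])]
rest top sc [array([0.5711, 0.3312]), array([0.5532, 0.3769])]
lip top outer [array([0.4681, 0.3628]), array([0.4692, 0.3166])]
4.8 [ 0.2237 -0.5025  0.2436] [ 0.9782  0.2079 -0.     -0.    ] 0.09300027328852528
[[ 0.9136  0.4066 -0.    ]
 [ 0.4066 -0.9136  0.    ]
 [-0.     -0.     -1.    ]]
```

Request:
send_rows(plan="321 546 0 -0.42 1;321 546 0 -0.42 1;321 546 0 -0.42 1;321 546 0 -0.42 1;321 546 0 -0.42 1;321 546 0 -0.42 1;321 546 0 -0.42 1;321 546 0 -0.42 1")

```text
clock: 5.8
ee_pos: [0.4768, -0.0717, 0.244]
orientation: [1.0, -0.001, 0.001, 0.0]
force: [0.3, -0.7, 0.2]
width: 0.093
finger_force: 0.0
```

Request:
send_rows(plan="68 115 0 0 1;68 115 0 0 1;68 115 0 0 1;68 115 -60 0 1;68 115 -120 0 1;68 115 -165 0 1;68 115 -183 0 1;68 115 -183 0 1")

```text
clock: 6.8
ee_pos: [0.5424, 0.0405, 0.0592]
orientation: [1.0, -0.001, -0.002, -0.0]
force: [0.8, 0.4, -0.6]
width: 0.0928
finger_force: 0.0
```

Request:
send_rows(plan="0 0 0 0 0.35;0 0 0 0 0.35;0 0 0 0 0.35;0 0 0 0 0.35")

```text
clock: 7.3
ee_pos: [0.5442, 0.0415, 0.0612]
orientation: [1.0, -0.001, 0.0, 0.0]
force: [-0.4, -0.2, -0.3]
width: 0.0578
finger_force: 0.0
```

Request:
send_rows(plan="0 0 0 0 0;0 0 0 0 0;0 0 0 0 0;0 0 0 0 0")

```text
clock: 7.8
ee_pos: [0.544, 0.0417, 0.0608]
orientation: [1.0, -0.001, 0.0, -0.0]
force: [-1.2, 3.4, 2.9]
width: 0.0436
finger_force: 30.0
```

```bash
python3 -c "
from h import *
print(np.round(manip.read_state()['q'],3))"
```

```text
[-0.128  0.441  1.769  0.     0.932  1.444]
```

Request:
send_rows(plan="0 0 40 0 0;0 0 100 0 0;0 0 160 0 0;0 -40 215 0 0;-10 -100 215 0 0;-20 -160 215 0 0;-30 -220 215 0 0;-40 -280 215 0 0")

```text
clock: 8.8
ee_pos: [0.5028, -0.2405, 0.2751]
orientation: [1.0, -0.001, -0.001, -0.0]
force: [0.7, 0.0, -1.5]
width: 0.0432
finger_force: 30.0
```

Request:
send_rows(plan="-10 -50 0 0.18 0;-20 -100 0 0.36 0;-20 -147 0 0.54 0;-20 -147 0 0.72 0;-20 -147 0 0.9 0;-20 -147 0 1.08 0;-20 -147 0 1.26 0;-20 -147 0 1.44 0")

```text
clock: 9.8
ee_pos: [0.4833, -0.3856, 0.2747]
orientation: [0.75, 0.661, -0.0, -0.001]
force: [-0.8, -0.5, -1.6]
width: 0.0435
finger_force: 30.0
```

Request:
send_rows(plan="0 0 0 0.13 0;0 0 -40 0.13 0;0 0 -80 0.13 0;0 0 -100 0.13 0;0 0 -100 0.13 0;0 0 -100 0.13 0")

```text
clock: 10.55
ee_pos: [0.4841, -0.386, 0.1763]
orientation: [0.708, 0.706, -0.0, 0.0]
force: [-0.1, -0.2, -0.9]
width: 0.0433
finger_force: 30.0
```

```bash
python3 - <<'E'
from fit import *
s=manip.read_state(); e=s['ee_pos']; print(s['clock'],e,s['orientation'],s['width'],s['force'])
z=e[2]-.0608
ims={n:shot(n) for n in("scene","top")}
tops=[]
c=[]
for n in ims:
    p=proj(n,[e[0],e[1],z+.05])[0].astype(int); im=cv2.resize(ims[n][p[1]-37:p[1]+38,p[0]-50:p[0]+50],(400,300),interpolation=cv2.INTER_CUBIC); c.append(im); print(p)
cv2.imwrite('pics/led.png',np.hstack(c)[:,:,::-1])
for q,n in(("bottle","scene"),("ledge_bottle","scene"),("ledge_carton","scene"),("ledge_carton","top"),("ledge_bottle","top")):
    for r in models.cut_out(q,n)[:5]:
        m=r['pixels']; ys,xs=np.nonzero(m); print(q,n,round(r['confidence'],2),xs.min(),xs.max(),ys.min(),ys.max())
        if q=="bottle" and abs(xs.mean()-proj(n,[e[0],e[1],z+.05])[0,0])<8: print('held fit z',z,fit({n:m},BOT,[e[0],e[1],0],z,False))
E
```

```text
10.55 [ 0.4841 -0.386   0.1763] [ 0.7078  0.7064 -0.0002  0.0004] 0.043342545810451855 [-0.1023 -0.1577 -0.8529]
[269 129]
[479 237]
bottle scene 0.87 340 355 225 256
bottle scene 0.81 370 383 207 235
bottle scene 0.68 264 274 117 142
held fit z 0.11554306096520497 (array([ 0.4842, -0.3904,  0.    ]), np.float64(0.08010016044704066))
ledge_bottle scene 0.52 276 286 128 154
ledge_carton scene 0.48 251 263 118 139
ledge_bottle top 0.62 293 364 171 199
ledge_bottle top 0.19 467 486 229 245
```

View pics/led.png

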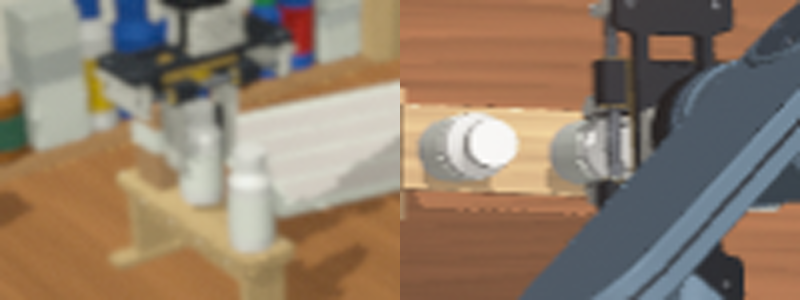

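```bash
python3 - <<'E'
from h import *
for z in(.1155,.15,.185): print(z,proj('top',[.4841,-.386,z])[0])
print(onz('top',(461.5,236.9),.1), proj('top',[[.514,-.36,.1],[.454,-.36,.1],[.484,-.36,.1]]))
print(onz('top',(469,237.0),.13))
E
```

```text
0.1155 [472.72696257 238.43293336]
0.15 [477.54022803 237.86252483]
0.185 [482.75168698 237.24466847]
[ 0.48847482 -0.36034255  0.1       ] [[461.14424067 227.82985009]
 [461.69375349 249.23770037]
 [461.41927273 238.49277629]]
[ 0.48699864 -0.37044278  0.13      ]
```

```bash
python3 - <<'E'
from h import *
im=shot('top').astype(float)
np.set_printoptions(precision=1,suppress=True,linewidth=200)
print(im[222:254,458:464].mean(1).round().astype(int).tolist())
print('held', [ (c,im[226:250,c].round().astype(int).tolist()) for c in (471,472)])
E
```

```text
[[168, 114, 80], [172, 117, 83], [171, 117, 83], [177, 120, 84], [182, 124, 88], [225, 188, 144], [231, 198, 149], [224, 189, 142], [230, 197, 148], [232, 200, 151], [236, 205, 155], [237, 208, 156], [227, 195, 149], [226, 196, 152], [230, 199, 153], [226, 195, 149], [221, 185, 141], [214, 178, 134], [220, 185, 138], [229, 196, 147], [227, 194, 145], [221, 185, 139], [220, 183, 138], [222, 186, 140], [224, 190, 143], [227, 194, 146], [177, 139, 103], [175, 119, 84], [166, 113, 80], [170, 115, 82], [172, 117, 83], [142, 97, 69]]
held [(471, [[178, 121, 85], [174, 127, 92], [233, 202, 151], [228, 195, 147], [222, 193, 154], [184, 183, 174], [180, 181, 171], [172, 173, 164], [170, 170, 161], [163, 163, 155], [152, 153, 146], [148, 148, 141], [145, 145, 137], [138, 138, 130], [133, 134, 127], [133, 133, 125], [135, 135, 128], [135, 135, 129], [136, 135, 129], [139, 133, 125], [166, 140, 109], [174, 145, 108], [193, 163, 123], [150, 106, 77]]), (472, [[178, 121, 85], [185, 133, 96], [234, 203, 152], [229, 195, 147], [211, 191, 161], [184, 184, 175], [179, 179, 171], [171, 172, 164], [169, 169, 160], [177, 177, 169], [168, 169, 160], [166, 167, 159], [162, 163, 155], [138, 138, 131], [133, 134, 127], [133, 133, 126], [135, 135, 128], [136, 135, 128], [136, 136, 129], [135, 135, 128], [161, 138, 111], [174, 145, 109], [180, 150, 113], [151, 107, 77]])]
```

Request:
send_rows(plan="2 0 -6 0 0;2 0 -11 0 0;2 0 -14 0 0;2 0 -15 0 0;2 0 -15 0 0")

```text
clock: 11.58
ee_pos: [0.4858, -0.3854, 0.1609]
orientation: [0.708, 0.706, -0.0, -0.0]
force: [-0.9, 1.5, 2.2]
width: 0.0432
finger_force: 30.0
```

Request:
send_rows(plan="0 0 0 0 0.8;0 0 0 0 0.8;0 0 0 0 0.8;0 0 0 0 0.8;0 0 30 0 0.8;0 0 70 0 0.8;0 0 110 0 0.8;0 0 130 0 0.8")

```text
clock: 12.58
ee_pos: [0.4864, -0.3861, 0.2935]
orientation: [0.708, 0.706, -0.0, 0.002]
force: [-0.4, -0.7, -0.2]
width: 0.0743
finger_force: 0.0
```

```bash
python3 - <<'E'
from fit import *
t=shot('top'); s=shot('scene')
print([onz('top',p,.052)[:2] for c,p in tip('till_drawer0_handle','top')],[onz('scene',p,.052)[:2] for c,p in tip('till_drawer0_handle','scene')])
c=cv2.resize(s[110:185,240:340],(400,300),interpolation=cv2.INTER_CUBIC)
d=cv2.resize(t[160:235,285:385],(400,300),interpolation=cv2.INTER_CUBIC)
cv2.imwrite('pics/c3.png',np.hstack([c,d])[:,:,::-1])
# handle ridge in top: brightest bluish pixel per column
for col in(315,320,327,335,340):
    v=t[186:204,col].astype(int); sc=v[:,2]-v[:,0]; w=np.clip(sc+40,0,None); r=186+(w*np.arange(18)).sum()/w.sum(); print(col,round(r,2),onz('top',(col,r),.0545)[:2])
m=mask('bottle','scene',np.array([269,130])); 
if m is not None: print(fit({'scene':m},BOT,[.486,-.386,0],.1,False))
E
```

```text
[array([0.6061, 0.0111])] [array([0.6017, 0.0263])]
315 193.94 [0.6081 0.0565]
320 194.64 [0.6064 0.0415]
327 195.53 [0.6042 0.0206]
335 196.22 [ 0.6027 -0.0032]
340 196.51 [ 0.6022 -0.0181]
(array([ 0.4888, -0.3889,  0.    ]), np.float64(0.01161916053791998))
```

View pics/c3.png

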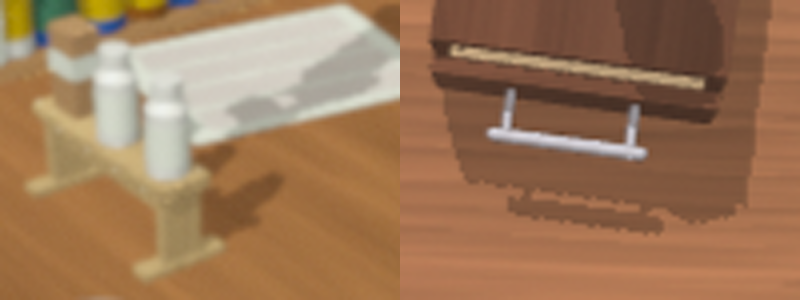

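The picture shows the bottle standing upright in the gap at left-panel (117,95). The handle bar is clear, running from right-panel (490,132) to (645,153). Next I move to the handle, with the bar near x=0.604 at y=0.02.

Request:
send_rows(plan="17 58 0 0 0.5;34 116 0 -0.1 0.3;50 174 0 -0.105 0.25;67 232 0 -0.105 0.25;84 290 0 -0.105 0.25;100 348 0 -0.105 0.25;117 406 -20 -0.105 0.25;117 406 -80 -0.105 0.25")

```text
clock: 13.82
ee_pos: [0.6051, 0.0248, 0.2114]
orientation: [0.742, 0.67, 0.002, 0.002]
force: [0.4, -0.8, -0.5]
width: 0.0231
finger_force: 0.0
```

Request:
send_rows(plan="0 0 -50 0 0.25;0 0 -95 0 0.25;0 0 -95 0 0.25")

```text
clock: 14.2
ee_pos: [0.599, 0.0211, 0.1106]
orientation: [0.744, 0.668, -0.004, -0.004]
force: [0.3, 0.1, 0.0]
width: 0.0233
finger_force: 0.0
```

Request:
send_rows(plan="0 0 0 0 0.25;0 0 0 0 0.25")

```text
clock: 14.45
ee_pos: [0.6044, 0.0202, 0.1179]
orientation: [0.744, 0.668, 0.001, 0.002]
force: [-0.5, -0.4, 1.3]
width: 0.0234
finger_force: 0.0
```

Request:
send_rows(plan="0 0 -20 0 0.25;0 0 -40 0 0.25;0 0 -57 0 0.25;0 0 -57 0 0.25;0 0 -57 0 0;0 0 -57 0 0;0 0 -57 0 0")

```text
clock: 15.32
ee_pos: [0.6036, 0.0204, 0.0596]
orientation: [0.744, 0.668, 0.001, 0.001]
force: [-0.7, 0.5, 3.3]
width: 0.0102
finger_force: 30.0
```

Request:
send_rows(plan="-10 1 0 0 0;-30 3 0 0 0;-55 6 0 0 0;-80 8 0 0 0;-105 11 0 0 0;-130 14 0 0 0;-150 16 0 0 0;-158 17 0 0 0")

```text
clock: 16.32
ee_pos: [0.4441, 0.0381, 0.0596]
orientation: [0.744, 0.668, 0.001, 0.0]
force: [1.9, 3.5, 5.7]
width: 0.0099
finger_force: 30.0
```

Request:
send_rows(plan="0 0 0 0 0.25;0 0 0 0 0.25;0 0 0 0 0.25;0 0 50 0 0.25;0 0 110 0 0.25;-10 -60 160 0 0.4;-30 -120 180 0 0.6;-40 -180 180 0 0.6")

```text
clock: 17.32
ee_pos: [0.4083, -0.1284, 0.2391]
orientation: [0.743, 0.669, 0.001, 0.002]
force: [1.0, -0.4, -0.7]
width: 0.0487
finger_force: 0.0
```

```bash
python3 - <<'E'
from fit import *
t=shot('top'); s=shot('scene'); st=manip.read_state(); print(st['clock'],st['ee_pos'],st['q'])
for n in('top','scene'): 
    for q in('calculator','calculator_display','till_drawer0_handle'): print(n,q,tip(q,n)[:2],[onz(n,p,dict(calculator=.022,calculator_display=.036).get(q,.052))[:2] for c,p in tip(q,n)[:2]])
for n in('top','scene'):
    for r in models.cut_out('calculator',n)[:2]:
        m=r['pixels']; print(n,r['confidence'],cv2.boxPoints(cv2.minAreaRect(cv2.findNonZero(m.astype(np.uint8)))).round(1).tolist())
        print(fit({n:m},[box(-.052,.052,-.03,.03,0,.014)],[*onz(n,np.array(np.nonzero(m)).mean(1)[::-1],.036)[:2],-.1],.022))
c=cv2.resize(t[140:260,270:400],(520,480),interpolation=cv2.INTER_CUBIC)
d=cv2.resize(s[190:290,250:400],(280,187))
c=np.hstack([c,np.vstack([d,np.zeros((293,280,3),np.uint8)])])
cv2.imwrite('pics/calc.png',c[:,:,::-1])
E
```

```text
17.425 [ 0.4076 -0.1326  0.2381] [-0.5742  0.0385  1.8126 -0.0024  1.2873 -0.4592]
top calculator [] []
top calculator_display [(0.69, array([336.5, 196.8]))] [array([ 0.6039, -0.0083])]
top till_drawer0_handle [(0.62, array([321.6, 252.3])), (0.53, array([334.9, 141.8]))] [array([0.4364, 0.0325]), array([0.7707, 0.0003])]
scene calculator [(0.67, array([315.6, 214.9]))] [array([0.573 , 0.0111])]
scene calculator_display [(0.87, array([302.3, 215. ]))] [array([ 0.6204, -0.0039])]
scene till_drawer0_handle [(0.97, array([346.7, 194.2]))] [array([0.432 , 0.0184])]
top 0.84 [[314.79998779296875, 219.8000030517578], [328.70001220703125, 188.0], [346.3999938964844, 195.6999969482422], [332.6000061035156, 227.60000610351562]]
(array([ 0.5715,  0.0081, -0.3993]), np.float64(0.026993460274998767))
top 0.67 [[280.70001220703125, 246.39999389648438], [303.20001220703125, 88.5999984741211], [378.3999938964844, 99.30000305175781], [355.79998779296875, 257.1000061035156]]
(array([ 0.6543,  0.0372, -1.0554]), np.float64(0.8852774265925766))
scene 0.88 [[298.29998779296875, 207.6999969482422], [329.79998779296875, 203.8000030517578], [331.6000061035156, 217.39999389648438], [300.0, 221.39999389648438]]
(array([ 0.5706,  0.0059, -0.4562]), np.float64(0.02637261799680314))
scene 0.43 [[376.1000061035156, 275.29998779296875], [396.0, 238.8000030517578], [422.79998779296875, 253.5], [402.8999938964844, 290.0]]
(array([0.5488, 0.3562, 0.1106]), np.float64(0.22328755083853266))
```

View pics/calc.png

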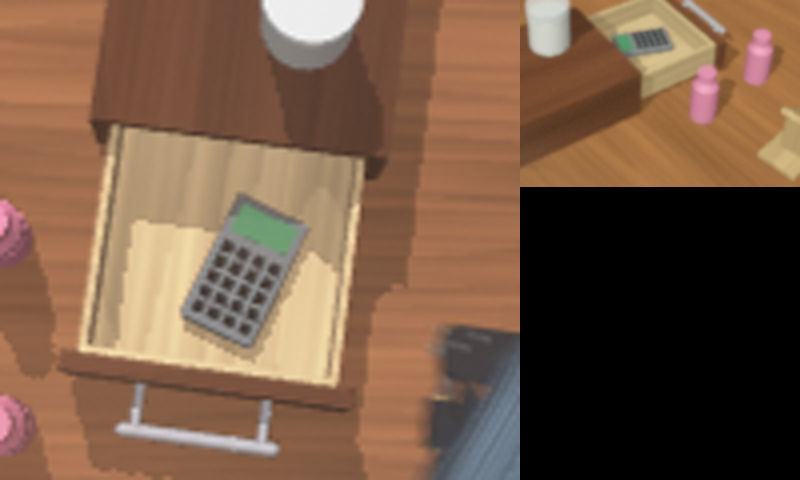

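The drawer is open. The calculator lies at crop (245,272), keys up, display towards the back-right, with its pose about (0.571, 0.007) and yaw -0.41. Next I grasp it across its width.

Request:
send_rows(plan="40 35 0 0.18 0.8;80 70 0 0.36 0.8;120 106 0 0.54 0.8;167 148 0 0.72 0.8;167 148 0 0.9 0.8;167 148 -30 1.08 0.8;167 148 -60 1.26 0.8;167 148 -90 1.28 0.8")

```text
clock: 19.12
ee_pos: [0.5751, 0.0214, 0.1462]
orientation: [0.196, 0.981, -0.0, 0.0]
force: [0.3, -0.2, 0.5]
width: 0.0743
finger_force: 0.0
```

Request:
send_rows(plan="0 0 0 0 0.8;0 0 0 0 0.8")

```text
clock: 19.38
ee_pos: [0.5757, 0.0212, 0.1482]
orientation: [0.198, 0.98, 0.0, 0.001]
force: [0.8, -0.5, -0.1]
width: 0.0743
finger_force: 0.0
```

Request:
send_rows(plan="-5 -14 -20 0 0.8;-5 -14 -50 0 0.8;-5 -14 -80 -0.01 0.8;-5 -14 -94 -0.01 0.8;-5 -14 -98 -0.01 0.8;-5 -14 -98 -0.01 0.8")

```text
clock: 20.12
ee_pos: [0.5708, 0.0072, 0.0502]
orientation: [0.202, 0.979, 0.0, 0.001]
force: [0.4, -0.4, 0.3]
width: 0.0744
finger_force: 0.0
```

Request:
send_rows(plan="0 0 -1 0 0;0 0 -1 0 0;0 0 -1 0 0;0 0 -1 0 0;0 0 -1 0 0")

```text
clock: 20.75
ee_pos: [0.5706, 0.0073, 0.049]
orientation: [0.203, 0.979, 0.0, 0.001]
force: [-0.6, 1.1, 6.4]
width: 0.0596
finger_force: 29.9
```

Request:
send_rows(plan="0 0 20 0 0;0 0 60 0 0;0 0 110 0 0;0 0 160 0 0;0 0 190 0 0")

```text
clock: 21.38
ee_pos: [0.5704, 0.0071, 0.2406]
orientation: [0.202, 0.979, -0.0, 0.001]
force: [0.8, 0.7, -1.6]
width: 0.0597
finger_force: 29.9
```

```bash
python3 - <<'E'
from fit import *
a=np.deg2rad(35); ex=np.array([np.cos(a),0,np.sin(a)]); ez=np.array([-np.sin(a),0,np.cos(a)])
def RB(x0,x1,y0,y1,z0,z1):
    b=box(x0,x1,y0,y1,z0,z1); return b[:,:1]*ex+b[:,1:2]*[0,1,0]+b[:,2:]*ez
slab=[RB(0,.1,-.022,.022,-.006,0),RB(-.008,0,-.022,.022,-.006,.012)]
for n in('top','scene'):
    shot(n)
    for q in('rest','stand'):
        for r in models.cut_out(q,n)[:1]:
            m=r['pixels']; ys,xs=np.nonzero(m); print(n,q,r['confidence'],xs.min(),xs.max(),ys.min(),ys.max())
            if q=='rest': print(fit({n:m},slab,[.481,.342,.085],.045))
            for off in(-.052,-.0485,-.045):
                parts=[box(-.06,.06,-.035,.035,0,.012)]+[p+[off,0,.045] for p in slab]+[box(.005,.03,-.02,.02,0,.07)]
                f=fit({n:m},parts,[.5296,.3457,.085],0); v=f[0]; print(off,f,'rest',v[0]+off*np.cos(v[2]),v[1]+off*np.sin(v[2]))
E
```

```text
top rest 0.9 204 225 203 239
(array([0.4814, 0.3426, 0.0862]), np.float64(0.005695267893361338))
-0.052 (array([0.5259, 0.3645, 0.4964]), np.float64(0.516150894857766)) rest 0.48017039679090623 0.3396912212600894
-0.0485 (array([0.5254, 0.364 , 0.4985]), np.float64(0.515089466278271)) rest 0.4827675185053213 0.3408009541562357
-0.045 (array([0.5253, 0.3623, 0.4011]), np.float64(0.525240957524605)) rest 0.48382290808553385 0.3446828394605385
top stand 0.91 205 233 200 239
-0.052 (array([0.5305, 0.3467, 0.0904]), np.float64(0.011019522673912353)) rest 0.4786790369322884 0.3420110119968978
-0.0485 (array([0.5292, 0.3467, 0.086 ]), np.float64(0.008535067223557073)) rest 0.4808951918622545 0.3425043467713166
-0.045 (array([0.529 , 0.3467, 0.0843]), np.float64(0.010403268398703001)) rest 0.4841269357145123 0.3429472412489694
scene rest 0.73 390 417 245 258
(array([0.4839, 0.3416, 0.0611]), np.float64(0.06472748976528128))
-0.052 (array([0.5243, 0.3613, 0.5523]), np.float64(1.8636844753645123)) rest 0.47999532654787047 0.33397222488587464
-0.0485 (array([0.5194, 0.3595, 0.606 ]), np.float64(1.8506493502392267)) rest 0.4795545650092874 0.3318560943831367
-0.045 (array([0.5159, 0.3566, 0.6108]), np.float64(1.8355609475508703)) rest 0.47906958425196 0.3308057790498488
scene stand 0.75 377 417 245 285
-0.052 (array([0.531 , 0.346 , 0.1283]), np.float64(0.0219526683917888)) rest 0.47938992257859325 0.3393551036628322
-0.0485 (array([0.5297, 0.3457, 0.1183]), np.float64(0.014859502137840564)) rest 0.4815157044204808 0.34002200290825685
-0.045 (array([0.5283, 0.3455, 0.1174]), np.float64(0.014717020382347321)) rest 0.48363406969224376 0.3402325520344947
```

Request:
send_rows(plan="-8 60 0 0.1 0;-16 120 0 0.2 0;-24 180 0 0.35 0;-32 240 0 0.495 0;-40 300 0 0.495 0;-46 338 0 0.495 0;-46 338 -50 0.495 0;-46 338 -85 0.495 0")

```text
clock: 22.68
ee_pos: [0.5219, 0.3454, 0.1489]
orientation: [-0.044, 0.999, -0.001, -0.002]
force: [-0.3, -0.8, -1.4]
width: 0.0599
finger_force: 29.9
```

Request:
send_rows(plan="0 0 0 0 0;0 0 0 0 0")

```text
clock: 22.92
ee_pos: [0.5244, 0.3453, 0.1534]
orientation: [-0.043, 0.999, -0.0, -0.0]
force: [0.8, -0.1, -0.7]
width: 0.0596
finger_force: 29.9
```

Request:
send_rows(plan="0 0 -10 0 0;0 0 -17 0 0;0 0 -22 0 0;0 0 -26 0 0;0 0 -26 0 0")

```text
clock: 23.55
ee_pos: [0.524, 0.3451, 0.1275]
orientation: [-0.044, 0.999, -0.0, 0.0]
force: [0.9, -0.5, 2.4]
width: 0.0601
finger_force: 30.0
```

Request:
send_rows(plan="0 0 -4 0 0;0 0 -8 0 0;0 0 -12 0 0;0 0 -12 0 0")

```text
clock: 24.05
ee_pos: [0.5245, 0.3452, 0.1157]
orientation: [-0.044, 0.999, 0.0, 0.001]
force: [-1.4, -2.2, 3.5]
width: 0.0601
finger_force: 30.0
```

Request:
send_rows(plan="0 0 -4 0 0;0 0 -8 0 0;0 0 -11 0 0;0 0 -11 0 0")

```text
clock: 24.55
ee_pos: [0.5249, 0.3457, 0.105]
orientation: [-0.044, 0.999, 0.001, 0.001]
force: [-1.0, 0.2, 4.3]
width: 0.06
finger_force: 30.0
```

```bash
python3 - <<'E'
from h import *
s=shot('scene'); t=shot('top')
c=np.hstack([cv2.resize(s[215:290,350:450],(400,300),interpolation=cv2.INTER_CUBIC),cv2.resize(t[185:260,180:280],(400,300),interpolation=cv2.INTER_CUBIC)])
cv2.imwrite('pics/st.png',c[:,:,::-1])
E
```

```text
(no output)
```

View pics/st.png

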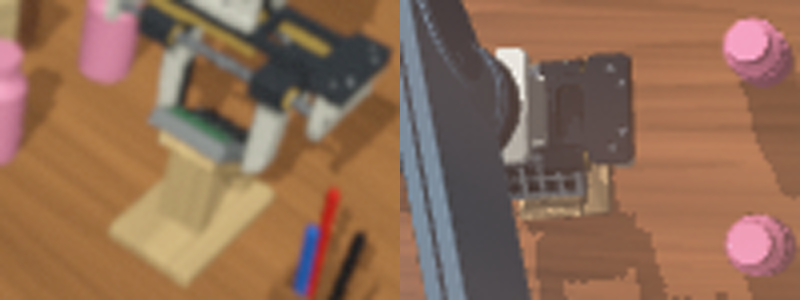

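The scene crop shows the calculator tilted on the rest between the fingers at (205,132), display end up. Next I slide it down-slope to the lip.

Request:
send_rows(plan="-2 0 -1.4 0 0;-3 0 -2.1 0 0;-4 0 -2.8 0 0;-4 0 -2.8 0 0")

```text
clock: 25.15
ee_pos: [0.5198, 0.3454, 0.1014]
orientation: [-0.044, 0.999, 0.0, -0.0]
force: [-1.2, -0.2, 5.1]
width: 0.0598
finger_force: 30.0
```

Request:
send_rows(plan="-1 0 -0.7 0 0;-2 0 -1.4 0 0;-2 0 -1.4 0 0")

```text
clock: 25.52
ee_pos: [0.5179, 0.3454, 0.1001]
orientation: [-0.044, 0.999, 0.0, 0.0]
force: [-0.9, -0.3, 4.8]
width: 0.0595
finger_force: 30.0
```

Request:
send_rows(plan="-1 0 -0.7 0 0;-2 0 -1.4 0 0;-2 0 -1.4 0 0")

```text
clock: 25.9
ee_pos: [0.5165, 0.3454, 0.0991]
orientation: [-0.044, 0.999, 0.0, 0.001]
force: [0.1, 0.7, 6.3]
width: 0.0596
finger_force: 30.0
```

Request:
send_rows(plan="-1 0 -0.7 0 0;-2 0 -1.4 0 0;-2 0 -1.4 0 0")

```text
clock: 26.28
ee_pos: [0.5164, 0.3454, 0.099]
orientation: [-0.044, 0.999, 0.0, 0.003]
force: [2.7, -2.5, 10.1]
width: 0.0595
finger_force: 30.0
```

Request:
send_rows(plan="2 0 1 0 0;2 0 1 0 0.75;2 0 1 0 0.75;2 0 1 0 0.75;2 0 1 0 0.75")

```text
clock: 26.9
ee_pos: [0.5158, 0.3452, 0.0978]
orientation: [-0.044, 0.999, -0.0, -0.0]
force: [0.0, 0.1, 0.6]
width: 0.0697
finger_force: 0.0
```

Request:
send_rows(plan="0 0 40 0 0.75;0 0 90 0 0.75;0 0 140 0 0.75;-30 -50 140 -0.18 0.5;-60 -100 140 -0.36 0.3;-80 -160 140 -0.54 0.25;-90 -220 140 -0.72 0.25;-90 -280 140 -0.9 0.25")

```text
clock: 27.9
ee_pos: [0.4249, 0.0639, 0.2385]
orientation: [0.398, 0.918, 0.0, 0.0]
force: [0.7, 0.2, 0.4]
width: 0.0259
finger_force: 0.0
```

```bash
python3 - <<'E'
from fit import *
a=np.deg2rad(35); ex=np.array([np.cos(a),0,np.sin(a)]); ez=np.array([-np.sin(a),0,np.cos(a)])
b=box(-.052,.052,-.03,.03,0,.014)+[.052,0,0]; C=[b[:,:1]*ex+b[:,1:2]*[0,1,0]+b[:,2:]*ez]
s=shot('scene'); t=shot('top'); st=manip.read_state(); print(st['clock'],st['ee_pos'],st['q'])
for n in('top','scene'):
    for r in models.cut_out('calculator',n)[:1]: print(n,r['confidence'],fit({n:r['pixels']},C,[.4815,.341,.088],.045))
    print(n,[onz(n,p,.052)[:2] for c,p in tip('till_drawer0_handle',n)[:1]])
c=np.hstack([cv2.resize(s[215:290,350:450],(400,300),interpolation=cv2.INTER_CUBIC),cv2.resize(t[190:250,180:260],(400,300),interpolation=cv2.INTER_CUBIC)])
cv2.imwrite('pics/st2.png',c[:,:,::-1])
E
```

```text
28.0 [0.4261 0.0603 0.2385] [-0.1181  0.0427  1.8073 -0.0022  1.2904 -0.8652]
top 0.93 (array([0.4805, 0.3423, 0.0775]), np.float64(0.016521565766776804))
top []
scene 0.84 (array([0.4806, 0.3367, 0.1613]), np.float64(0.01638364752045375))
scene [array([0.4469, 0.0315])]
```

View pics/st2.png

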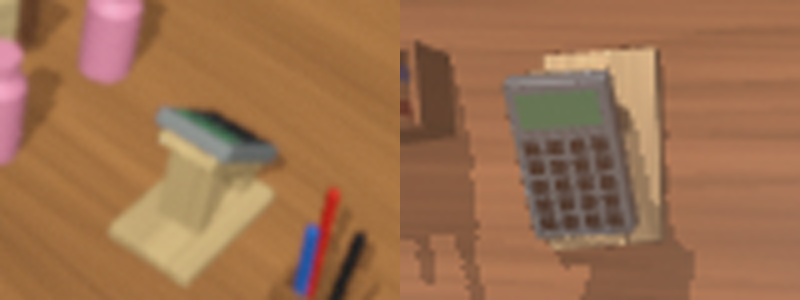

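The calculator is seated on the rest, keys up, display end at the top. It matches the rest pose to about 1 mm. Next I push the drawer shut with closed fingers on the bar.

Request:
send_rows(plan="-14 -21 0 0.18 0;-14 -21 0 0.36 0;-14 -21 0 0.54 0;-14 -21 -60 0.72 0;-14 -21 -110 0.72 0;-14 -21 -140 0.72 0;-14 -21 -140 0.72 0")

```text
clock: 29.08
ee_pos: [0.4102, 0.0461, 0.0964]
orientation: [0.045, 0.999, 0.0, -0.003]
force: [0.0, 0.8, 0.5]
width: 0.0005
finger_force: 0.0
```

Request:
send_rows(plan="0 -7 -20 0 0;0 -7 -38 0 0;0 -7 -38 0 0;10 -7 -38 0 0;25 -9 -38 0 0;50 -12 -38 0 0;75 -15 -38 0 0;100 -17 -38 0 0")

```text
clock: 30.08
ee_pos: [0.5139, 0.0269, 0.0608]
orientation: [0.046, 0.999, -0.0, 0.0]
force: [-2.6, -2.2, 0.8]
width: 0.0001
finger_force: 0.9
```

Request:
send_rows(plan="25 -3 0 0 0;45 -5 0 0 0;60 -6 0 0 0;70 -7 0 0 0;75 -8 0 0 0;80 -8 0 0 0;80 -8 0 0 0")

```text
clock: 30.95
ee_pos: [0.5925, 0.0193, 0.0603]
orientation: [0.046, 0.999, 0.0, 0.0]
force: [0.3, -0.9, 0.1]
width: 0.0004
finger_force: 0.0
```

Request:
send_rows(plan="2 0 0 0 0;4 0 0 0 0;5 -1 0 0 0;5 -1 0 0 0;5 -1 0 0 0")

```text
clock: 31.58
ee_pos: [0.5957, 0.0189, 0.06]
orientation: [0.046, 0.999, 0.0, -0.001]
force: [-4.8, 2.4, 1.8]
width: 0.0006
finger_force: 2.5
```

Request:
send_rows(plan="2 0 0 0 0;4 0 0 0 0;4 0 0 0 0;4 0 0 0 0")

```text
clock: 32.08
ee_pos: [0.596, 0.019, 0.0598]
orientation: [0.046, 0.999, 0.0, -0.005]
force: [-15.3, 0.8, 11.4]
width: 0.0005
finger_force: 7.8
```

The drawer is hard against its stop: 15 N with no motion. I back off, raise the arm and check.

Request:
send_rows(plan="-8 0 0 0 0;-20 2 0 0 0;-40 4 0 0 0;-60 6 20 0 0;-80 6 70 0 0;-100 6 130 0 0;-120 -40 180 0 0;-120 -100 180 0 0")

```text
clock: 33.08
ee_pos: [0.4821, -0.0783, 0.2441]
orientation: [0.045, 0.999, -0.001, 0.004]
force: [0.8, -1.2, -0.3]
width: 0.0003
finger_force: 0.0
```

```bash
python3 - <<'E'
from h import *
s=shot('scene'); t=shot('top'); st=manip.read_state(); print(st['clock'],st['ee_pos'],st['force'])
print([onz('top',p,.052)[:2] for c,p in tip('till_drawer0_handle','top')[:1]])
c=np.hstack([cv2.resize(s[100:310,210:450],(400,350),interpolation=cv2.INTER_CUBIC),cv2.resize(t[85:260,170:370],(400,350),interpolation=cv2.INTER_CUBIC)])
cv2.imwrite('pics/end.png',c[:,:,::-1])
E
```

```text
33.175 [ 0.48178303 -0.08348863  0.24179446] [-0.47650945 -0.05597322 -0.35825251]
[array([0.60482193, 0.01434659])]
```

View pics/end.png

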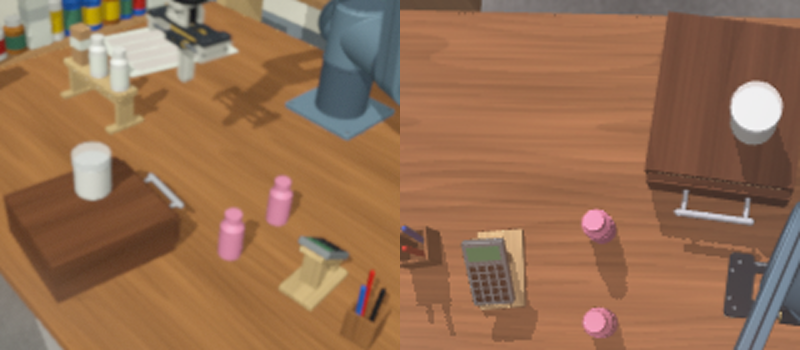

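The drawer is shut (no light gap at right-panel (720,188)). The calculator is on its stand at (487,270), and the bottle stands on the ledge at left-panel (98,57). Everything else is untouched, so I hand it in.

```bash
python3 -c "
from rig import manip
print(manip.job_done())"
```

```text
the job is handed in; nothing more can be done
None
```

The job is handed in at about 33 s: the bottle stands upright in the ledge gap, the calculator is on its stand against the lip (display end up, within about 1 mm of the rest's centre), the drawer is pushed fully shut, and the final pictures show nothing else disturbed.

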